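# Set the hob's click dial to its long mark and start it

### The job

Set the heat under the aluminium vessel: with a fingertip on its face, drag the hob's low knurled dial clockwise, click by click, until it clicks in with its white line pointing at the one long mark, and let go. Then press the small round start button next to it all the way in and let it spring back. Do not lift or shift the vessel or anything else on the ledge.

Things in the scene. Friction and masses are not known exactly. Their poses are not given: they have to be found in the camera images.
- hob: Counter-top ceramic hob, 380 mm long (its x), 290 mm wide, fixed, top 62 mm above the ledge. Origin at the centre of its underside; its x points from the control panel (flat aluminium strip at the end near the robot) to the glass plate. Dial and start button sit on the panel, 137 mm to -x of the origin, one 75 mm to its left (+y), one 75 mm to its right; which side is which changes.
- dial_unit: The dial's fixed mount. Origin on the dial's axis at the panel surface, z up, x parallel to the hob's x. Steel bezel ring 79 mm across, 4 mm high. Outside it seven raised black ribs 30 degrees apart on the half towards +x: the first towards +y, on clockwise from above to the last towards -y. The fourth, exactly towards +x, is the long mark (16 mm); the others are 6 mm long.
- dial_top (a point): On the dial's axis, level with its flat top when not pressed (10 mm above the panel). Black soft-touch (rubbery) dial, top 55 mm across, knurled shoulder sloping out to 67 mm: too low to pinch. White line from centre to edge: its pointer. It sinks on a spring under a press (1.3 N to start, 2.2 N more per mm, 4 mm at most). A fingertip pressing 4 to 8 N 17 mm off the axis drags it round.
- dial (a joint): Dial angle, rad: 0 with the white line at the first rib (dial_unit's +y), growing clockwise from above, stops at 0 and 3.14. It clicks into a seat every 0.524 (30 degrees); 1.571 is the seat at the long mark. Starts seated at the second or third rib. Leaving a seat takes about 0.027 N m; past half way it snaps on into the next by itself.
- start_base: Fixed steel collar of the start button, 35 mm across, 4 mm high; origin at its centre on the panel surface (62 mm above the ledge), x parallel to the hob's x.
- start_top (a point): Centre of the top face of the start button: a black plastic cap 26 mm across, standing 10 mm above the panel when out; moves with the cap.
- start (a joint): How far the start button is pressed, m: 0 out, 0.005 fully in. Spring: about 1.4 N to start, 5 N fully in; springs back when let go.
- vessel: Open aluminium vessel, 184 mm across the rim, 70 mm high, loose, standing on the hob's glass 60 mm to +x of the hob's origin; origin at the centre of its underside. Must stay.
- bowl_a: Small steel bowl, 100 mm across, 40 mm high, loose on the ledge near the hob; origin at the centre of its underside. Must stay.
- bowl_b: The same bowl again, in another place. Must stay.
- lid: Blue plastic lid lying flat on the ledge near the hob, 112 mm across, 14 mm high, loose; origin at the centre of its underside. Must stay.
- roller: Granite roller stone, 68 mm thick, 290 mm long along its y, loose on the grinding slab on the left (slab 400 x 230 x 60 mm); origin at the middle of its underside. Must stay.
- jar: White ceramic jar with steel cap, 76 mm across, about 110 mm high, loose, standing on the near end of the grinding slab; origin at the centre of its underside. Must stay.
- ladle: Wooden ladle, about 270 mm long along its x, 12 mm thick, lying on the block cubby (200 mm high) far right; origin at the middle underneath. Must stay.

How it is judged:
By the outcome, as a careful person would: the job done as asked, in the order asked, and still so for the second after the job is handed in, with the robot touching nothing.
It also fails if it takes over 45 s, if anything falls off the work surface, if the arm or the gripper's body presses on something with over 40 N, if the wrist force passes 120 N, or if a joint passes its speed limit or range.

### The arm

A 6-joint arm with a two-finger parallel gripper is mounted at the origin on the work surface. World frame = base frame: x ahead of the robot, y to its left, z up, the work surface at z = 0. Lengths are in m, angles in rad, forces in N, time in s.
With the tool pointing down it reaches from about 0.3 to 0.775 m from the base axis. Payload 14.6 kg.
Tool frame: the origin (TCP) lies on the mounting face of the last link; the fingertips stand 199 mm ahead of it and the grasp point (between the pads) lies 180 mm ahead of it; z points along the fingers, y is the line along which they close (so a half turn about z gives the same grasp; the last joint's range is limited). The gripper opens to 94 mm and grips with 3 to 60 N. Pads are 16 mm wide; open, the fingers measure 119 mm over their backs; the gripper's body (75 mm by 177 mm) begins 78 mm behind the grasp point.
Start: joints at [1.251, 0.3, 1.521, -0, 1.321, -0.067], TCP at [0.138, 0.533, 0.405] pointing down, gripper open.
Joint ranges: [-3.03, 3.03], [-0.79, 2.21], [0.23, 2.52], [-1.04, 4.18], [0, 3.07], [-2.55, 2.55]. Speed limits (rad/s): [2.22, 2.22, 2.57, 3.14, 3.14, 3.14].

### API

Orientations are given as [roll, pitch, yaw] about the fixed x, y, z axes, in that order (R = Rz(yaw) Ry(pitch) Rx(roll)).
In Python, from station import get_obs, camera, hand_in gives the robot as it stands.
- The arm moves only by the tool apply_moves, never from a script. Its argument "increments" is a list of rows, each an object of numbers: "tx", "ty", "tz": the shift along the tool's x, y, z as a fraction of full scale; "ax", "ay", "az": the turn, a rotation vector about the tool's x, y, z as a fraction of full scale. In form: [{"tx": .., "ty": .., "tz": .., "ax": .., "ay": .., "az": ..}, ...]. A call has 1 to 12 rows; each row shifts and turns the commanded pose from where the row before left it, along the tool's axes as they then stand; what a row does not reach is not made up. Full scale, the value 1, is 30 mm for a shift and 5 degrees for a turn. A row lasts 1/8 s, in which the tool goes at most 62.5 mm and 10.7 degrees, less where a joint would pass 70% of its speed; a pose out of reach is approached as far as the arm can. A call with a number of a shift or a turn outside -1 to 1 is refused whole. A call with a gripper value outside its range is refused whole. "jaw" is the closure, from 0 (fully open) to 1 (shut), set as the call begins (left out, the last holds). The fingers move at their own pace and stop on an object; "force" is the grip in N (left out, the last holds). Time passes only in rows, so rows that do not move let the fingers close. It gives the time, the measured TCP pose, the force, the opening and the grip force at its end, in the units of the state.
- get_obs(): the state, without advancing time (a new reading comes with each control period).
- camera(name): name is "side" or "top"; returns a dict with "pixels" (384x512x3 uint8, red, green, blue), "camera_matrix" (3x3 intrinsics, pixels), "dist" ([k1, k2, p1, p2, k3] as OpenCV has them; the pictures are not rectified), "R" (3x3) and "t" (3): a world point X has camera coordinates R X + t. Camera axes: x right, y down, z forward; pixel columns grow to the right and rows downward; lengths in m; the calibration is good to about 2 mm. A picture is of the moment at which its call begins. There is no depth.
- hand_in(): hands the job in; it is judged then, once.
The state is a dict: "time_s": time; "qpos": joint angles; "joint_vel": joint speeds; "tau": joint torques, N m; "ee_pos": TCP position; "eef_rot": TCP orientation; "force": force on the tool from outside, world axes, zero at the start; "moment": the same for the moment, N m; "grip_width": finger opening in m; "grip_force": force on a finger pad.
Only numpy, scipy, OpenCV 4.12 (cv2) and the standard library are available. Lean on these libraries where they do the work, as an engineer would, in place of code of your own. Each camera call takes 0.05 s, during which the arm holds its last target. There are 200 camera calls.

## Working session

There is one attempt and no reset: what is moved stays moved. The work goes in short steps, Python scripts to look and compute and a tool call to move; the robot and the scene stay as the last step left them, time stands still between calls to the robot, and variables do not carry over. Pictures are saved under pics/ and viewed, at most 10 in all, crops included, and the job is handed in when it is done.

Besides the shell and the picture viewer there is one more tool, called by a JSON object that holds its "op" and its "data", one argument or row to a line. apply_moves: Moves the arm, as the interface text tells. Its arguments: {"type":"object","properties":{"increments":{"type":"array"},"jaw":{"type":"number"},"force":{"type":"number"}},"required":["increments"]}

```bash
mkdir -p pics; ls; python3 - <<'E'
from station import get_obs,camera
import cv2,pickle
o=get_obs();print(o)
for n in("side","top"):
    c=camera(n);pickle.dump(c,open(n+".pkl","wb"));cv2.imwrite(f"pics/{n}0.png",cv2.resize(c["pixels"][:,:,::-1],(800,600),interpolation=cv2.INTER_CUBIC))
    print(c["camera_matrix"],c["dist"],c["R"],c["t"])
E
```

```text
pics
{'time_s': 0.0, 'qpos': array([ 1.25143724e+00,  3.00444602e-01,  1.52157343e+00,  7.34063684e-06,
        1.32070876e+00, -6.65966537e-02]), 'joint_vel': array([ 7.59133828e-05,  6.76960252e-04,  1.10913387e-03,  7.22766395e-04,
       -3.89006823e-04, -1.96204230e-04]), 'tau': array([-7.88272810e-04, -5.31800008e+01, -3.52737951e+01,  7.08070910e-02,
        2.44584319e-02, -7.28276336e-05]), 'ee_pos': array([0.13753286, 0.53248909, 0.40410398]), 'eef_rot': array([-3.14046151e+00, -8.25682498e-05,  2.88882836e+00]), 'force': array([-0.80732096, -0.06461161,  0.11194879]), 'moment': array([ 0.00131073, -0.02148151, -0.03627457]), 'grip_force': 0.0, 'grip_width': 0.09410052441443731}
[[397.32659032   0.         250.81932883]
 [  0.         397.32659032 188.28580412]
 [  0.           0.           1.        ]] [-0.10551436  0.          0.          0.          0.        ] [[-0.96109087 -0.2752322   0.02348556]
 [-0.18160065  0.56548695 -0.80451582]
 [ 0.20814788 -0.77747781 -0.5934667 ]] [0.54420544 0.24168921 1.41870898]
[[404.48057498   0.         256.26755243]
 [  0.         404.48057498 191.29819369]
 [  0.           0.           1.        ]] [-0.05627246  0.          0.          0.          0.        ] [[-0.02537817 -0.99966625  0.0048311 ]
 [-0.9957594   0.02485093 -0.08857569]
 [ 0.08842607 -0.00705851 -0.99605773]] [-0.04576977  0.55839057  1.57445645]
```

View pics/top0.png

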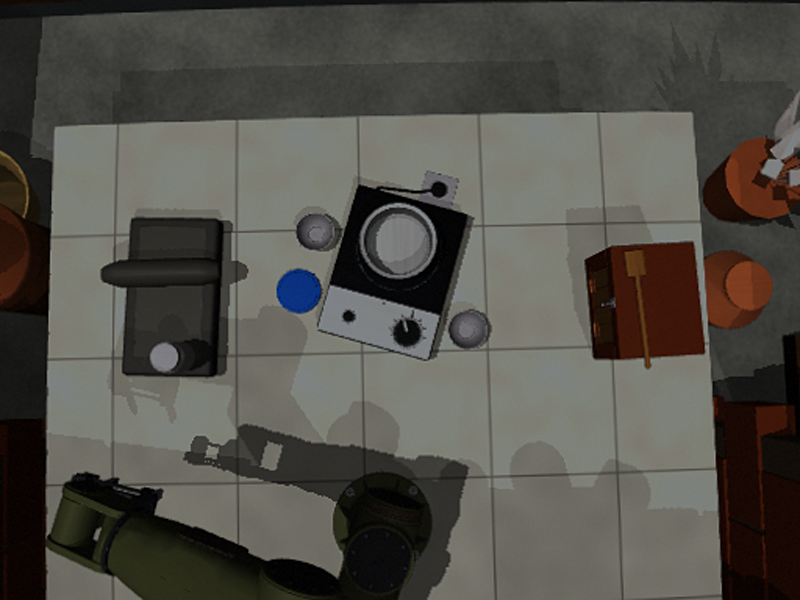

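View pics/side0.png

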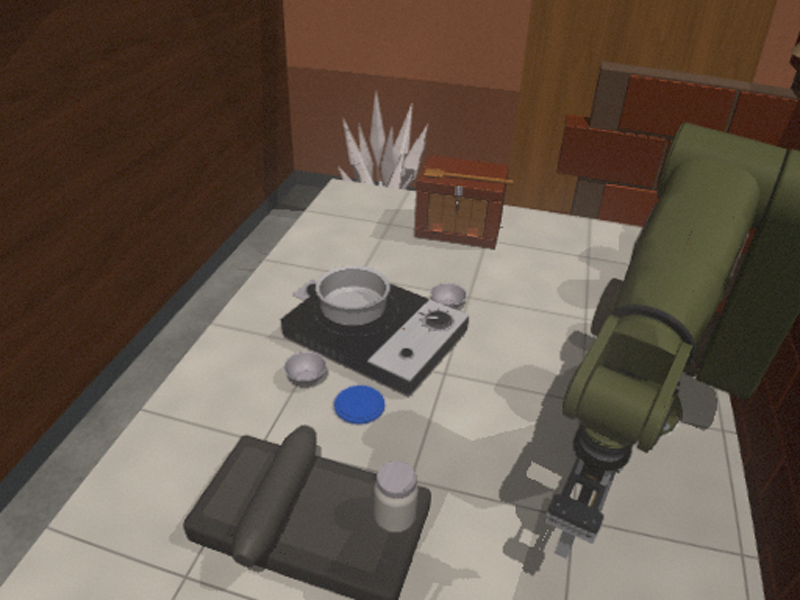

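The top view shows the dial at about (407,331) and the start button at (348,316) in the 800-wide picture. The hob is turned slightly and the arm is clear of it. I'll enlarge the panel in both views.

```bash
python3 - <<'E'
import cv2,pickle,numpy as np
a=pickle.load(open("top.pkl","rb"))["pixels"][180:234,200:290,::-1]
b=pickle.load(open("side.pkl","rb"))["pixels"][188:252,230:305,::-1]
a=cv2.resize(a,None,fx=8,fy=8,interpolation=cv2.INTER_CUBIC);b=cv2.resize(b,None,fx=8,fy=8,interpolation=cv2.INTER_CUBIC)
cv2.imwrite("pics/ca.png",cv2.convertScaleAbs(a,alpha=1.4));cv2.imwrite("pics/cb.png",cv2.convertScaleAbs(b,alpha=1.4))
E
```

```text
(no output)
```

View pics/ca.png

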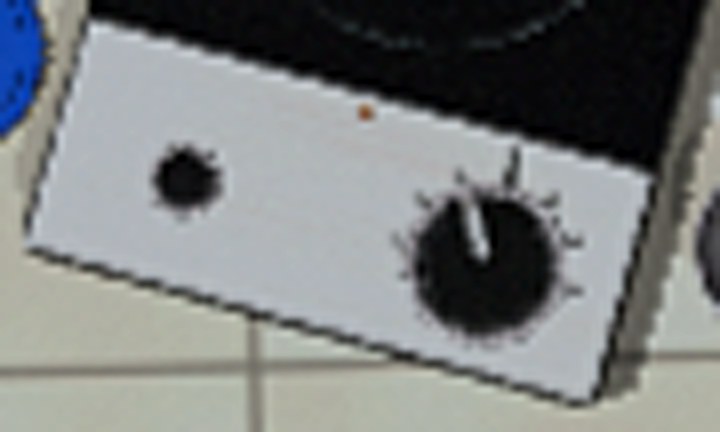

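View pics/cb.png

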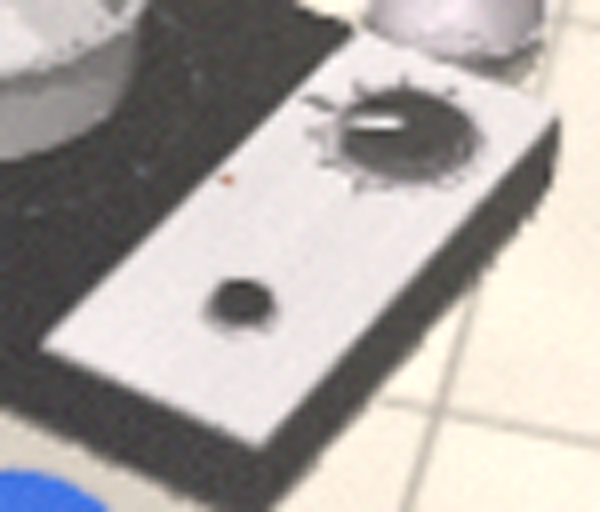

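Top crop: the dial centre is at (484,264), the button at (187,179), and the long mark tip at (515,150). The white line points at the third rib, near (462,180), so one click is needed. Side crop: the dial is at (410,133) and the button at (242,300). Next I'll triangulate.

```bash
cat > h.py <<'E'
import cv2,pickle,numpy as np
C={n:pickle.load(open(n+".pkl","rb")) for n in("side","top")}
def plane(n,uv,z):
    c=C[n];p=cv2.undistortPoints(np.array([[uv]],float),c["camera_matrix"],np.array(c["dist"]))[0,0]
    d=c["R"].T@np.array([p[0],p[1],1]);o=-c["R"].T@c["t"];return (o+d*(z-o[2])/d[2])[:3]
T=lambda x,y:(200+(x+.5)/8-.5,180+(y+.5)/8-.5)
S=lambda x,y:(230+(x+.5)/8-.5,188+(y+.5)/8-.5)
E
python3 - <<'E'
from h import *
np.set_printoptions(precision=4,suppress=True)
for n,p,q in(("dial",T(484,264),S(410,133)),("btn",T(187,179),S(242,300))):
    print(n,plane("top",p,.071),plane("side",q,.071))
c=[plane("top",T(*x),.062) for x in((90,20),(652,175),(590,402),(28,247))];print(c)
l=c[1]-c[0];print("yaw panel",np.degrees(np.arctan2(l[1],l[0]))+90)
d=plane("top",T(187,179),.071)-plane("top",T(484,264),.071);print("yaw btn",np.degrees(np.arctan2(d[1],d[0]))-90,np.linalg.norm(d))
d=plane("top",T(515,152),.064)-plane("top",T(484,264),.071);print("yaw mark",np.degrees(np.arctan2(d[1],d[0])))
d=plane("top",T(470,195),.072)-plane("top",T(486,258),.072);print("line",np.degrees(np.arctan2(d[1],d[0])))
E
```

```text
dial [ 0.471  -0.0719  0.071 ] [ 0.4675 -0.0681  0.071 ]
btn [0.5152 0.0692 0.071 ] [0.5136 0.0724 0.071 ]
[array([0.594 , 0.1154, 0.062 ]), array([ 0.5121, -0.1541,  0.062 ]), array([ 0.404 , -0.1211,  0.062 ]), array([0.485, 0.147, 0.062])]
yaw panel -16.89820828144539
yaw btn -17.400072145726213 0.1478770005936657
yaw mark -17.004725188271458
line 12.756496660866397
```

Dial is at about (0.4693,-0.070), button at about (0.5145,0.071), hob yaw -17°, and the line is one click short of the long mark. I'll close the fingers and move over first, then turn the tool.

{"op": "apply_moves", "data": {
  "jaw": 1,
  "force": 20,
  "increments": [
    {"tx": -0.5,"ty": -0.5},
    {"tx": -0.95,"ty": -1},
    {"tx": -0.95,"ty": -1},
    {"tx": -0.95,"ty": -1},
    {"tx": -0.95,"ty": -1},
    {"tx": -0.95,"ty": -1},
    {"tx": -0.95,"ty": -1},
    {"tx": -0.95,"ty": -1},
    {"tx": -0.95,"ty": -1},
    {"tx": -0.95,"ty": -1},
    {"tx": -0.95,"ty": -1},
    {"tx": -0.95,"ty": -1}
  ]
}}

```text
schema error: expected keys tx, ty, tz, ax, ay, az
```

{"op": "apply_moves", "data": {
  "increments": [
    {"tx": -0.95,"ty": -1},
    {"tx": -0.95,"ty": -1},
    {"tx": -0.95,"ty": -1},
    {"tx": -0.95,"ty": -1},
    {"tx": -0.5,"ty": -0.6},
    {"az": 1},
    {"az": 1},
    {"az": 1},
    {"az": 1},
    {"az": 1},
    {"az": 1},
    {"az": 1}
  ]
}}

```text
schema error: expected keys tx, ty, tz, ax, ay, az
```

{"op": "apply_moves", "data": {
  "increments": [
    {"az": 1},
    {"az": 1},
    {"az": 1},
    {"az": 1},
    {"az": 1},
    {"az": 1},
    {"az": 0.7},
    {}
  ]
}}

```text
schema error: expected keys tx, ty, tz, ax, ay, az
```

Every row needs all six keys, so I'll write them out and combine the turning with the translation.

{"op": "apply_moves", "data": {
  "jaw": 1,
  "force": 20,
  "increments": [
    {"tx": -0.5,"ty": -0.5,"tz": 0,"ax": 0,"ay": 0,"az": 0},
    {"tx": -0.95,"ty": -1,"tz": 0,"ax": 0,"ay": 0,"az": 0},
    {"tx": -0.95,"ty": -1,"tz": 0,"ax": 0,"ay": 0,"az": 0},
    {"tx": -0.95,"ty": -1,"tz": 0,"ax": 0,"ay": 0,"az": 0},
    {"tx": -0.95,"ty": -1,"tz": 0,"ax": 0,"ay": 0,"az": 0},
    {"tx": -0.95,"ty": -1,"tz": 0,"ax": 0,"ay": 0,"az": 0},
    {"tx": -0.95,"ty": -1,"tz": 0,"ax": 0,"ay": 0,"az": 0},
    {"tx": -0.95,"ty": -1,"tz": 0,"ax": 0,"ay": 0,"az": 0},
    {"tx": -0.95,"ty": -1,"tz": 0,"ax": 0,"ay": 0,"az": 0},
    {"tx": -0.95,"ty": -1,"tz": 0,"ax": 0,"ay": 0,"az": 0},
    {"tx": -0.95,"ty": -1,"tz": 0,"ax": 0,"ay": 0,"az": 0},
    {"tx": -0.95,"ty": -1,"tz": 0,"ax": 0,"ay": 0,"az": 0}
  ]
}}

```text
time_s: 1.6
ee_pos: [0.3697, 0.115, 0.4046]
eef_rot: [-3.142, -0.0, 2.889]
force: [-0.5, 0.6, -0.2]
grip_width: 0.0003
grip_force: 0.0
```

{"op": "apply_moves", "data": {
  "increments": [
    {"tx": -0.95,"ty": -1,"tz": 0,"ax": 0,"ay": 0,"az": 0},
    {"tx": -0.95,"ty": -1,"tz": 0,"ax": 0,"ay": 0,"az": 0},
    {"tx": -0.95,"ty": -1,"tz": 0,"ax": 0,"ay": 0,"az": 0},
    {"tx": -0.95,"ty": -1,"tz": 0,"ax": 0,"ay": 0,"az": 0},
    {"tx": -0.5,"ty": -0.6,"tz": 0,"ax": 0,"ay": 0,"az": 0},
    {"tx": 0,"ty": 0,"tz": 0,"ax": 0,"ay": 0,"az": 1},
    {"tx": 0,"ty": 0,"tz": 0,"ax": 0,"ay": 0,"az": 1},
    {"tx": 0,"ty": 0,"tz": 0,"ax": 0,"ay": 0,"az": 1},
    {"tx": 0,"ty": 0,"tz": 0,"ax": 0,"ay": 0,"az": 1},
    {"tx": 0,"ty": 0,"tz": 0,"ax": 0,"ay": 0,"az": 1},
    {"tx": 0,"ty": 0,"tz": 0,"ax": 0,"ay": 0,"az": 1},
    {"tx": 0,"ty": 0,"tz": 0,"ax": 0,"ay": 0,"az": 1}
  ]
}}

```text
time_s: 3.1
ee_pos: [0.4597, -0.0496, 0.4044]
eef_rot: [-3.141, -0.0, 2.275]
force: [0.0, -0.3, 0.4]
grip_width: 0.0006
grip_force: 0.0
```

{"op": "apply_moves", "data": {
  "increments": [
    {"tx": 0,"ty": 0,"tz": 0,"ax": 0,"ay": 0,"az": 1},
    {"tx": 0,"ty": 0,"tz": 0,"ax": 0,"ay": 0,"az": 1},
    {"tx": 0,"ty": 0,"tz": 0,"ax": 0,"ay": 0,"az": 1},
    {"tx": 0,"ty": 0,"tz": 0,"ax": 0,"ay": 0,"az": 1},
    {"tx": 0,"ty": 0,"tz": 0,"ax": 0,"ay": 0,"az": 1},
    {"tx": 0,"ty": 0,"tz": 0,"ax": 0,"ay": 0,"az": 1},
    {"tx": 0,"ty": 0,"tz": 0,"ax": 0,"ay": 0,"az": 0.7},
    {"tx": 0,"ty": 0,"tz": 0,"ax": 0,"ay": 0,"az": 0}
  ]
}}

```text
time_s: 4.1
ee_pos: [0.4597, -0.0496, 0.4045]
eef_rot: [-3.141, -0.0, 1.694]
force: [-0.7, -0.2, -0.1]
grip_width: 0.0008
grip_force: 0.0
```

{"op": "apply_moves", "data": {
  "increments": [
    {"tx": -0.15,"ty": 0.23,"tz": 0.5,"ax": 0,"ay": 0,"az": 0},
    {"tx": 0,"ty": 0,"tz": 1,"ax": 0,"ay": 0,"az": 0},
    {"tx": 0,"ty": 0,"tz": 1,"ax": 0,"ay": 0,"az": 0},
    {"tx": 0,"ty": 0,"tz": 1,"ax": 0,"ay": 0,"az": 0},
    {"tx": 0,"ty": 0,"tz": 0.6,"ax": 0,"ay": 0,"az": 0},
    {"tx": 0,"ty": 0,"tz": 0,"ax": 0,"ay": 0,"az": 0}
  ]
}}

```text
time_s: 4.85
ee_pos: [0.467, -0.0533, 0.2798]
eef_rot: [-3.138, -0.001, 1.694]
force: [0.6, -0.3, 0.1]
grip_width: 0.0
grip_force: 0.0
```

```bash
python3 - <<'E'
from station import get_obs,camera
import cv2
o=get_obs();print(o["time_s"],o["ee_pos"],o["force"])
b=camera("side")["pixels"][160:250,220:340,::-1]
b=cv2.resize(b,None,fx=6.6,fy=6.6,interpolation=cv2.INTER_CUBIC);cv2.imwrite("pics/s1.png",cv2.convertScaleAbs(b,alpha=1.4))
E
```

```text
4.85 [ 0.46698363 -0.05328454  0.27981947] [ 0.55773607 -0.28853685  0.06275862]
```

View pics/s1.png

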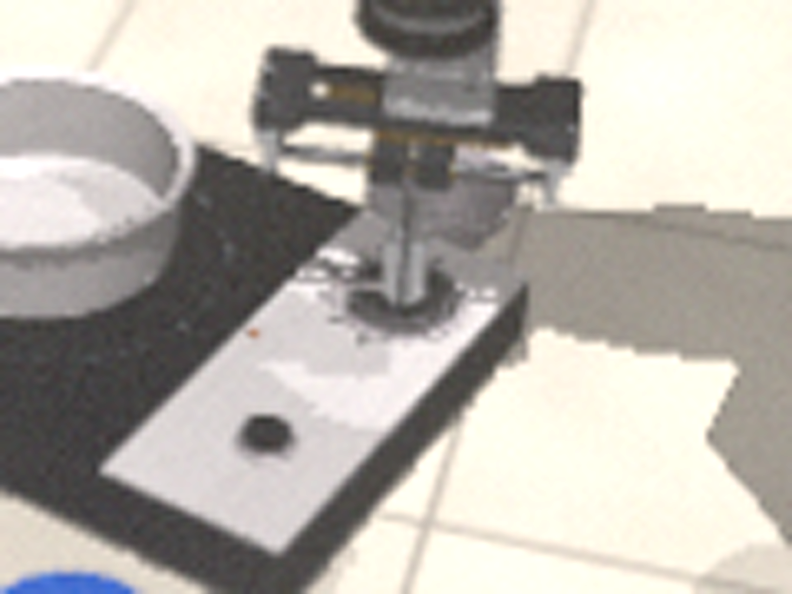

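The closed fingertip, at (403,303), sits just above the dial face on its button side. Everything is clear. Next is a gentle descent onto the face.

{"op": "apply_moves", "data": {
  "increments": [
    {"tx": 0,"ty": 0,"tz": 0.15,"ax": 0,"ay": 0,"az": 0},
    {"tx": 0,"ty": 0,"tz": 0.1,"ax": 0,"ay": 0,"az": 0},
    {"tx": 0,"ty": 0,"tz": 0.06,"ax": 0,"ay": 0,"az": 0},
    {"tx": 0,"ty": 0,"tz": 0,"ax": 0,"ay": 0,"az": 0}
  ]
}}

```text
time_s: 5.4
ee_pos: [0.4671, -0.0532, 0.2724]
eef_rot: [3.142, 0.0, 1.693]
force: [0.7, -0.1, -0.3]
grip_width: 0.0007
grip_force: 0.0
```

{"op": "apply_moves", "data": {
  "increments": [
    {"tx": 0,"ty": 0,"tz": 0.05,"ax": 0,"ay": 0,"az": 0},
    {"tx": 0,"ty": 0,"tz": 0.04,"ax": 0,"ay": 0,"az": 0},
    {"tx": 0,"ty": 0,"tz": 0,"ax": 0,"ay": 0,"az": 0}
  ]
}}

```text
time_s: 5.78
ee_pos: [0.4672, -0.0532, 0.2698]
eef_rot: [3.141, 0.0, 1.693]
force: [-0.5, 0.6, 4.2]
grip_width: 0.0003
grip_force: 1.8
```

{"op": "apply_moves", "data": {
  "increments": [
    {"tx": 0,"ty": 0,"tz": 0.025,"ax": 0,"ay": 0,"az": 0},
    {"tx": 0,"ty": 0.025,"tz": 0,"ax": 0,"ay": 0,"az": 0.5},
    {"tx": -0.001,"ty": 0.025,"tz": 0,"ax": 0,"ay": 0,"az": 0.5},
    {"tx": -0.001,"ty": 0.025,"tz": 0,"ax": 0,"ay": 0,"az": 0.5},
    {"tx": -0.001,"ty": 0.025,"tz": 0,"ax": 0,"ay": 0,"az": 0.5},
    {"tx": -0.001,"ty": 0.025,"tz": 0,"ax": 0,"ay": 0,"az": 0.5},
    {"tx": -0.001,"ty": 0.025,"tz": 0,"ax": 0,"ay": 0,"az": 0.5},
    {"tx": 0,"ty": 0,"tz": 0,"ax": 0,"ay": 0,"az": 0}
  ]
}}

```text
time_s: 6.78
ee_pos: [0.4718, -0.0532, 0.2692]
eef_rot: [3.141, -0.0, 1.431]
force: [0.9, 1.8, 6.0]
grip_width: 0.0007
grip_force: 2.6
```

{"op": "apply_moves", "data": {
  "increments": [
    {"tx": -0.001,"ty": 0.025,"tz": 0,"ax": 0,"ay": 0,"az": 0.5},
    {"tx": -0.001,"ty": 0.025,"tz": 0,"ax": 0,"ay": 0,"az": 0.5},
    {"tx": -0.001,"ty": 0.025,"tz": 0,"ax": 0,"ay": 0,"az": 0.5},
    {"tx": -0.001,"ty": 0.025,"tz": 0,"ax": 0,"ay": 0,"az": 0.5},
    {"tx": -0.001,"ty": 0.025,"tz": 0,"ax": 0,"ay": 0,"az": 0.5},
    {"tx": -0.001,"ty": 0.025,"tz": 0,"ax": 0,"ay": 0,"az": 0.5},
    {"tx": 0,"ty": 0,"tz": 0,"ax": 0,"ay": 0,"az": 0}
  ]
}}

```text
time_s: 7.65
ee_pos: [0.4762, -0.0544, 0.2693]
eef_rot: [3.14, -0.001, 1.17]
force: [2.5, 4.0, 5.5]
grip_width: 0.0004
grip_force: 2.5
```

```bash
python3 - <<'E'
from station import get_obs,camera
import cv2,numpy as np
print(get_obs()["moment"])
b=camera("side")["pixels"][180:220,260:310,::-1]
a=camera("top")["pixels"][185:225,245:295,::-1]
b=np.hstack([cv2.resize(x,None,fx=8,fy=8,interpolation=cv2.INTER_CUBIC) for x in(a,b)]);cv2.imwrite("pics/s2.png",cv2.convertScaleAbs(b,alpha=1.4))
E
```

```text
[ 0.57630314 -0.5197283  -0.01256575]
```

View pics/s2.png

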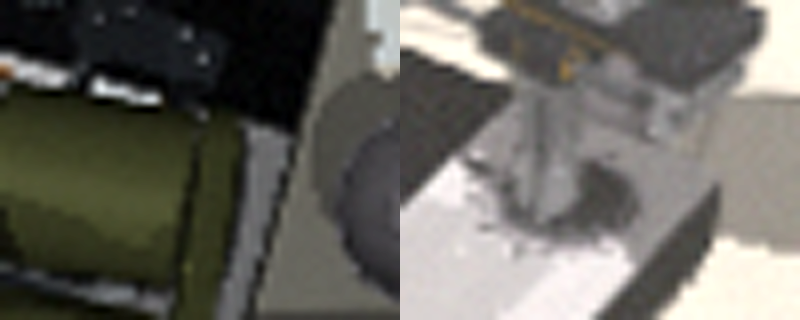

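The line is hidden by the gripper, but the tangential force is near zero, which suggests it is seated. I'll lift off, back away, and look.

{"op": "apply_moves", "data": {
  "increments": [
    {"tx": 0,"ty": 0,"tz": -0.1,"ax": 0,"ay": 0,"az": 0},
    {"tx": 0,"ty": 0,"tz": -0.5,"ax": 0,"ay": 0,"az": 0},
    {"tx": 1,"ty": 0,"tz": -0.8,"ax": 0,"ay": 0,"az": 0},
    {"tx": 1,"ty": 0,"tz": 0,"ax": 0,"ay": 0,"az": 0},
    {"tx": 1,"ty": 0,"tz": 0,"ax": 0,"ay": 0,"az": 0},
    {"tx": 1,"ty": 0,"tz": 0,"ax": 0,"ay": 0,"az": 0},
    {"tx": 0,"ty": 0,"tz": 0,"ax": 0,"ay": 0,"az": 0}
  ]
}}

```text
time_s: 8.62
ee_pos: [0.5229, 0.057, 0.3114]
eef_rot: [3.142, 0.0, 1.172]
force: [-1.2, -0.5, -0.1]
grip_width: 0.0006
grip_force: 0.0
```

```bash
python3 - <<'E'
from station import get_obs,camera
import cv2,numpy as np
b=camera("side")["pixels"][180:220,255:305,::-1]
a=camera("top")["pixels"][190:230,235:285,::-1]
b=np.hstack([cv2.resize(x,None,fx=8,fy=8,interpolation=cv2.INTER_CUBIC) for x in(a,b)]);cv2.imwrite("pics/s3.png",cv2.convertScaleAbs(b,alpha=1.4))
E
```

```text
(no output)
```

View pics/s3.png

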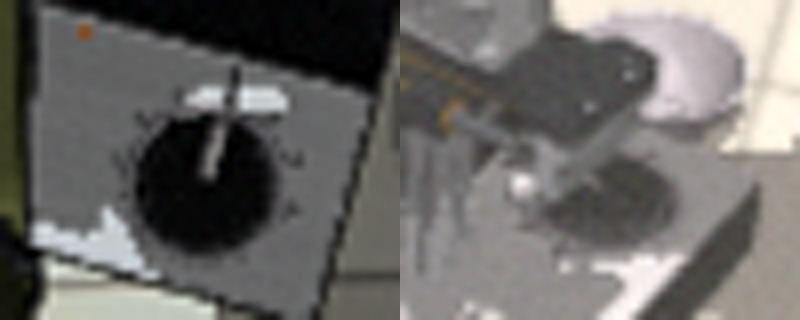

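The white line, (208,180) to (222,120), points straight at the long mark at (233,75–100), so the dial is seated. Now the button.

{"op": "apply_moves", "data": {
  "increments": [
    {"tx": 0.32,"ty": -0.44,"tz": 0,"ax": 0,"ay": 0,"az": 0},
    {"tx": 0,"ty": 0,"tz": 0.7,"ax": 0,"ay": 0,"az": 0},
    {"tx": 0,"ty": 0,"tz": 0.5,"ax": 0,"ay": 0,"az": 0},
    {"tx": 0,"ty": 0,"tz": 0,"ax": 0,"ay": 0,"az": 0},
    {"tx": 0,"ty": 0,"tz": 0,"ax": 0,"ay": 0,"az": 0}
  ]
}}

```text
time_s: 9.35
ee_pos: [0.5144, 0.0698, 0.2754]
eef_rot: [3.141, -0.0, 1.169]
force: [-0.3, 0.2, 0.1]
grip_width: 0.0006
grip_force: 0.0
```

{"op": "apply_moves", "data": {
  "increments": [
    {"tx": 0,"ty": 0,"tz": 0.1,"ax": 0,"ay": 0,"az": 0},
    {"tx": 0,"ty": 0,"tz": 0.08,"ax": 0,"ay": 0,"az": 0},
    {"tx": 0,"ty": 0,"tz": 0.06,"ax": 0,"ay": 0,"az": 0},
    {"tx": 0,"ty": 0,"tz": 0,"ax": 0,"ay": 0,"az": 0}
  ]
}}

```text
time_s: 9.85
ee_pos: [0.5145, 0.0699, 0.2679]
eef_rot: [3.141, -0.0, 1.17]
force: [0.8, -1.1, 3.1]
grip_width: 0.0007
grip_force: 1.8
```

{"op": "apply_moves", "data": {
  "increments": [
    {"tx": 0,"ty": 0,"tz": 0.05,"ax": 0,"ay": 0,"az": 0},
    {"tx": 0,"ty": 0,"tz": 0.04,"ax": 0,"ay": 0,"az": 0},
    {"tx": 0,"ty": 0,"tz": 0,"ax": 0,"ay": 0,"az": 0}
  ]
}}

```text
time_s: 10.22
ee_pos: [0.5145, 0.0699, 0.2662]
eef_rot: [3.141, -0.0, 1.17]
force: [-5.4, -1.0, 17.1]
grip_width: 0.0003
grip_force: 8.8
```

{"op": "apply_moves", "data": {
  "increments": [
    {"tx": 0,"ty": 0,"tz": 0.02,"ax": 0,"ay": 0,"az": 0},
    {"tx": 0,"ty": 0,"tz": 0,"ax": 0,"ay": 0,"az": 0}
  ]
}}

```text
time_s: 10.48
ee_pos: [0.5145, 0.0699, 0.2661]
eef_rot: [3.14, -0.001, 1.17]
force: [-8.0, -1.5, 24.3]
grip_width: 0.0004
grip_force: 11.9
```

{"op": "apply_moves", "data": {
  "increments": [
    {"tx": 0,"ty": 0,"tz": -0.2,"ax": 0,"ay": 0,"az": 0},
    {"tx": 0,"ty": 0,"tz": -0.6,"ax": 0,"ay": 0,"az": 0},
    {"tx": 0,"ty": 0,"tz": -1,"ax": 0,"ay": 0,"az": 0},
    {"tx": 0,"ty": 0,"tz": -1,"ax": 0,"ay": 0,"az": 0},
    {"tx": 0.6,"ty": -1,"tz": -0.5,"ax": 0,"ay": 0,"az": 0},
    {"tx": 0.6,"ty": -1,"tz": 0,"ax": 0,"ay": 0,"az": 0},
    {"tx": 0.6,"ty": -1,"tz": 0,"ax": 0,"ay": 0,"az": 0},
    {"tx": 0.6,"ty": -1,"tz": 0,"ax": 0,"ay": 0,"az": 0},
    {"tx": 0.6,"ty": -1,"tz": 0,"ax": 0,"ay": 0,"az": 0},
    {"tx": 0.6,"ty": -1,"tz": 0,"ax": 0,"ay": 0,"az": 0},
    {"tx": 0,"ty": 0,"tz": 0,"ax": 0,"ay": 0,"az": 0}
  ]
}}

```text
time_s: 11.85
ee_pos: [0.3898, 0.2408, 0.3631]
eef_rot: [-3.141, 0.001, 1.172]
force: [0.5, -0.7, -0.2]
grip_width: 0.0005
grip_force: 0.0
```

```bash
python3 - <<'E'
from station import get_obs,camera
import cv2,numpy as np
a=camera("top")["pixels"][100:235,180:320,::-1]
cv2.imwrite("pics/s4.png",cv2.convertScaleAbs(cv2.resize(a,None,fx=4.4,fy=4.4,interpolation=cv2.INTER_CUBIC),alpha=1.4))
E
```

```text
(no output)
```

View pics/s4.png

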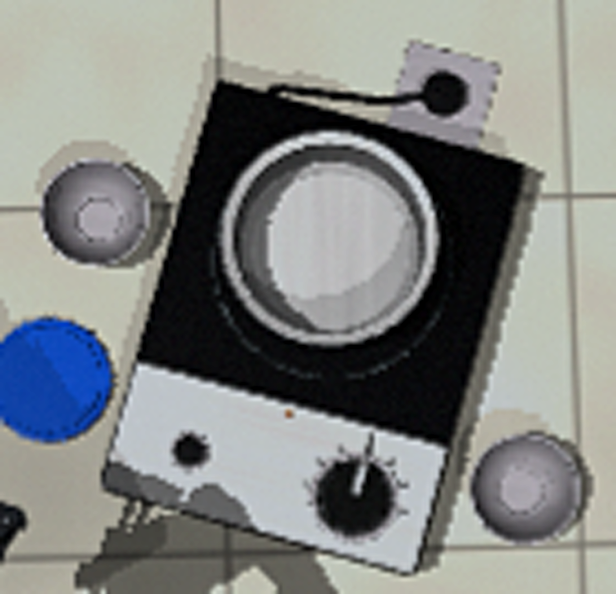

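The line, (358,490) to (368,460), points at the long mark at (371,440). The button bottomed out under 24 N and was let go. The vessel, bowls and lid look undisturbed, and the arm is clear.

```bash
python3 -c "
from station import hand_in
print(hand_in())"
```

```text
the job is handed in; nothing more can be done
None
```

The dial is clicked in with its white line at the long mark, the start button was pressed fully in and let go, nothing else was seen to move, and the job is handed in at about 12 s.

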